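# Turn a movement carrier over and latch it down on the sprung loading stage

### The arm

A 7-joint arm with a two-finger parallel gripper is mounted at the origin on the work surface. World frame = base frame: x ahead of the robot, y to its left, z up, the work surface at z = 0. Lengths are in m, angles in rad, forces in N, time in s.
With the tool pointing down it reaches from about 0.425 to 0.875 m from the base axis. Payload 4.7 kg.
Tool frame: the origin (TCP) lies on the centre line of the jaws, within the pads' length; the fingertips stand 19 mm ahead of it and the grasp point (between the pads) is the TCP (ctrl.nose_length is the distance from the TCP to the fingertips, in m); z points along the fingers, x is the direction in which the jaws open and shut, and the axes are right-handed (so a half turn about z gives the same grasp; the last joint's range is limited). The gripper opens to 87 mm and grips with 3 to 60 N. Pads are 19 mm wide; open, the fingers measure 117 mm over their backs; the gripper's body (75 mm by 190 mm) begins 51 mm behind the grasp point.
Start: joints at [1.142, 0.321, -0.07, 1.45, 0.023, 1.371, -0.057], TCP at [0.278, -0.587, 0.242] pointing down, gripper open.
Joint ranges: [-2.86, 2.86], [-0.3, 2.09], [-1.38, 1.24], [0.06, 2.45], [-1.56, 4.7], [0.09, 2.05], [-2.69, 2.69]. Speed limits (rad/s): [2.57, 2.57, 3.14, 3.14, 3.14, 3.14, 3.14].

### API

Orientations are given as a rotation vector (axis times angle).
In Python, from bench import ctrl gives the robot as it stands. The module is installed in compiled form; this text tells all that it offers.
- The arm moves only by the shell command python3 -m crank 'ROWS' [OPENING] [FORCE]. ROWS is a JSON object of lists of equal length, an entry for each row: "dp": the shift along the tool's x, y, z in cm, a list of three; "delta_rot": the turn, a rotation vector about the tool's x, y, z in rad, a list of three. In form: {"dp": [[x, y, z], ...], "delta_rot": [[rx, ry, rz], ...]}. A call has exactly 8 rows; each row shifts and turns the commanded pose from where the row before left it, along the tool's axes as they then stand; what a row does not reach is not made up. A row lasts 1/10 s, in which the tool goes at most 50 mm and 8.59 degrees, less where a joint would pass 70% of its speed; a pose out of reach is approached as far as the arm can. A call with a gripper value outside its range is refused whole. OPENING is the finger opening in cm, from 0 to 8.7, set as the call begins (- or left out, the last holds). The fingers move at their own pace and stop on an object; FORCE is the grip in N (left out, the last holds). Time passes only in rows, so rows that do not move let the fingers close, or fill a call up. It gives the time, the measured TCP pose, the force and the opening at its end, in the units of the state.
- ctrl.get_state(): the state, without advancing time (a new reading comes with each control period).
- ctrl.get_image(name): name is "scene" or "top" or "wrist"; returns the picture (384x512x3 uint8, blue, green, red); there is no depth.
- ctrl.camera_info(name): a dict with "camera_matrix" (3x3 intrinsics, pixels), "D" ([k1, k2, p1, p2, k3] as OpenCV has them; the pictures are not rectified), "xyz" and "orientation" of the camera in the world. Camera axes: x right, y down, z forward; pixel columns grow to the right and rows downward; lengths in m; the calibration is good to about 2 mm. A picture is of the moment at which its call begins: read the wrist's pose just before it. camera_info takes no time and is no camera call; for the wrist camera it gives the pose at the moment of the call.
- ctrl.close_job(): hands the job in, once; it reports no verdict.
The state is a dict: "time": time; "joint_positions": joint angles; "qd": joint speeds; "joint_torque": joint torques, N m; "position": TCP position; "tool_rot": TCP orientation; "ft_force": force on the tool from outside, world axes, zero at the start; "torque": the same for the moment, N m; "grip_width": opening from 0.0 (shut) to 1.0 (fully open).
Only numpy, scipy, OpenCV 4.12 (cv2) and the standard library are available. Lean on these libraries where they do the work, as an engineer would, in place of code of your own. Each camera call takes 0.05 s, during which the arm holds its last target.

### The job

One of the two watch-movement carriers on the bench lies upside down, its brass movement hidden underneath. Turn that one over, set it movement up and centred on the sprung platform of the loading stage with its notched ends towards the two latches, and hold it down until both latches have closed over its ends, then let go so that it stays down by itself. Leave the other carrier where it is and do not shove the tools, jars and dish about.

Things in the scene. Friction and masses are not known exactly. Their poses are not given: they have to be found in the camera images.
- carrier: Carrier to be loaded: grey plastic block 64 (its x) x 44 (its y) x 30 mm (its z), about 0.18 kg, with a round brass watch movement (36 mm disc, flush) in its top face. Origin: centre of the plain base face; z axis from base to movement face. Starts upside down on the mat, base up: origin 30 mm above the mat, z pointing down. Flat sides 44 mm apart; it can stand on an end, 64 mm tall.
- carrier_center (a point): Centre of the same carrier, 15 mm above its base. In each of its two ends (its +-x), in the middle of the width, is a notch 20 mm wide and 7 mm deep, open at the movement face and stopping 6 mm short of the base: the 6 mm ledge left there is what the latches catch. Either end may go to either latch.
- spare: The other movement carrier, identical in shape and colour but lying movement face up: to be left where it is. Same origin and axes.
- stage: Loading stage, fixed: aluminium base 170 (its x) x 76 (its y) x 14 mm high; origin at the middle of its underside, z up. In the middle a small platform on a sprung plunger; at each x end a latch housing 34 x 34 mm, 67 mm high, inner face 49 mm from the middle, with a sprung latch bolt pointing to the middle. Beside the platform (its +-y) nothing is above the base.
- platform_top (a point): Centre of the top of the sprung platform (46 mm along the stage's x, 40 mm along its y; z up), 65 mm above the bench when up. The carrier sits on it base down, centred, long side along the stage's x, overhanging it on all sides.
- plunger (a joint): How far the platform is pushed down, m: 0 up, 0.029 on its bottom stop. Its spring pushes up with 4.5 N at the top, 9 N at the bottom; the carrier's weight alone does not sink it. It rises again when let go unlatched; with the carrier latched it rests at about 0.024.
- latch_near (a joint): How far the latch bolt at the stage's -x end is pushed outward, m: 0 fully in (tip 27 mm from the stage's middle), at most 0.012. 14 mm wide, sloping top 64 mm above the bench, flat underside at 47 mm. A carrier pressed down pushes the bolts outward (12 to 22 N in all); once its ledges are below them the damped bolts creep back in: hold down about 1 s.
- latch_far (a joint): The same for the latch bolt at the stage's +x end.
- loupe: black eyeglass loupe, a round cone 34 mm high, 32 mm across its foot and 49 mm across its top; origin at the centre of its foot; a bystander
- oil_jar: small glass jar with a screw cap, 44 mm across, 50 mm high; origin at the centre of its foot; a bystander
- pin_jar: smaller glass jar with a screw cap, 40 mm across, 45 mm high; origin at the centre of its foot; a bystander
- vice: small two-jaw movement vice, about 105 x 40 x 22 mm, lying flat; origin at the middle of its underside; a bystander
- parts_dish: shallow white dish, 80 mm across, 18 mm high; origin at the centre of its foot; a bystander
- tweezers: steel tweezers lying flat, about 120 x 12 x 6 mm, along their own x axis; origin near their middle; a bystander
- screwdriver: small screwdriver 130 mm long lying along its own x axis, up to 20 mm thick; a bystander
Mind the look-alikes: they are no part of the job. What is shaped like the carrier but blue or orange is not meant.

How it is judged:
By the outcome, as a careful person would: the job done as asked, in the order asked, and still so for the second after the job is handed in, with the robot touching nothing.
It also fails if it takes over 64 s, if anything falls off the work surface, if the arm or the gripper's body presses on something with over 40 N, if the wrist force passes 120 N, or if a joint passes its speed limit or range.

## Working session

There is one attempt and no reset: what is moved stays moved. The work goes in short steps, Python scripts to look and compute and a shell command to move; the robot and the scene stay as the last step left them, time stands still between calls to the robot, and variables do not carry over. Pictures are saved under pics/ and viewed, and the job is handed in when it is done.

```bash
mkdir -p pics; ls; cat > h.py <<'E'
import numpy as np, cv2
from bench import ctrl
from scipy.spatial.transform import Rotation as R
def rot(o):
    o=np.array(o,float)
    if o.shape==(3,3): return o
    return R.from_rotvec(o).as_matrix() if o.size==3 else R.from_quat(o).as_matrix()
def snap(n,f):
    i=ctrl.camera_info(n); im=ctrl.get_image(n); cv2.imwrite('pics/'+f+'.png',im); np.save('pics/'+f+'.npy',np.array([i],dtype=object),allow_pickle=True); return im,i
def load(f): return cv2.imread('pics/'+f+'.png'), np.load('pics/'+f+'.npy',allow_pickle=True)[0]
def ray(i,uv):
    uv=np.array(uv,float).reshape(-1,1,2)
    n=cv2.undistortPoints(uv,np.array(i['camera_matrix'],float),np.array(i['D'],float)).reshape(-1,2)
    d=np.c_[n,np.ones(len(n))]@rot(i['orientation']).T
    return np.array(i['xyz'],float),d
def onz(i,uv,z):
    o,d=ray(i,uv); return o+d*((z-o[2])/d[:,2])[:,None]
def proj(i,P):
    Rm=rot(i['orientation']); P=np.array(P,float).reshape(-1,3)
    rv=cv2.Rodrigues(Rm.T)[0]; t=-Rm.T@np.array(i['xyz'],float)
    return cv2.projectPoints(P,rv,t,np.array(i['camera_matrix'],float),np.array(i['D'],float))[0].reshape(-1,2)
E
python3 - <<'E'
from h import *
print(ctrl.get_state())
for n in('scene','top','wrist'):
    im,i=snap(n,n+'0'); print(n,i)
E
```

```text
pics
{'time': 0.0, 'joint_positions': array([ 1.14208026,  0.32184581, -0.07008616,  1.45169291,  0.02257741,
        1.37080191, -0.05691742]), 'qd': array([ 7.56228113e-04,  1.15208421e-03,  7.83601120e-04, -3.39539864e-04,
       -2.02317119e-03, -6.41019186e-05, -1.32196142e-03]), 'joint_torque': array([-1.46998882e-04, -4.91298902e+01, -4.04102588e-01, -3.12526917e+01,
       -6.39215251e-02,  4.37383074e-02,  1.73961776e-04]), 'position': array([ 0.27825285, -0.58684574,  0.24043769]), 'tool_rot': array([-2.65422804,  1.67883834,  0.00266522]), 'ft_force': array([-0.21471695,  0.05321897,  0.72073836]), 'torque': array([-0.02678757, -0.04614039,  0.02725575]), 'grip_width': 0.9964797643456089}
scene {'camera_matrix': array([[464.48214861,   0.        , 256.74485414],
       [  0.        , 464.48214861, 185.46361256],
       [  0.        ,   0.        ,   1.        ]]), 'D': array([-0.12565183,  0.        ,  0.        ,  0.        ,  0.        ]), 'xyz': array([1.42928928, 0.41455067, 0.96630461]), 'orientation': array([-1.32577102, -2.13566633,  0.95865791])}
top {'camera_matrix': array([[388.84847252,   0.        , 256.61147412],
       [  0.        , 388.84847252, 187.43898747],
       [  0.        ,   0.        ,   1.        ]]), 'D': array([0.04555586, 0.        , 0.        , 0.        , 0.        ]), 'xyz': array([ 0.34505821, -0.01658755,  1.03990799]), 'orientation': array([-2.11115667,  2.11720218, -0.21504102])}
wrist {'camera_matrix': array([[282.89655186,   0.        , 253.46962293],
       [  0.        , 282.89655186, 196.03190356],
       [  0.        ,   0.        ,   1.        ]]), 'D': array([-0.04064641,  0.        ,  0.        ,  0.        ,  0.        ]), 'xyz': array([ 0.34607824, -0.5551768 ,  0.3833384 ]), 'orientation': array([ 2.45148995, -1.55196247, -0.21782281])}
```

View pics/scene0.png

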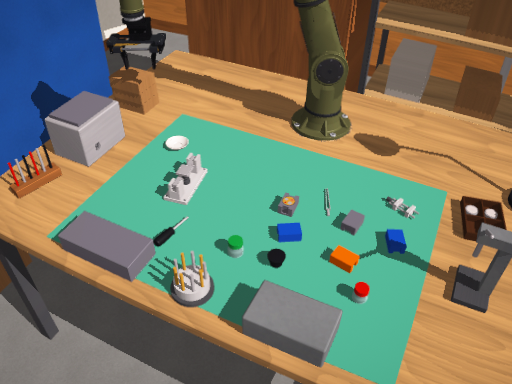

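View pics/top0.png

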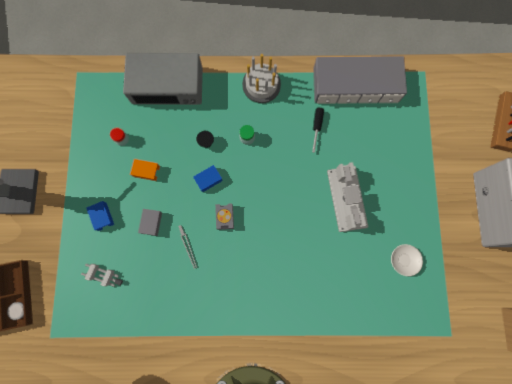

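View pics/wrist0.png

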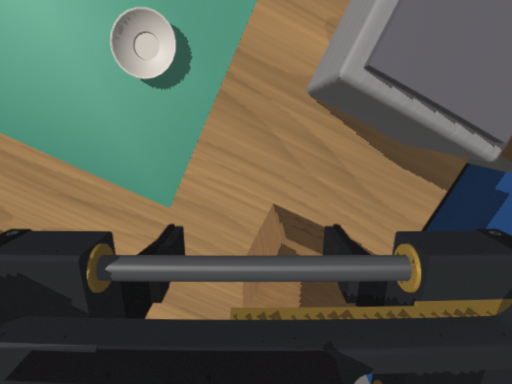

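Candidates by description: the plain grey block at top(150,222)/scene(352,222), and the grey block with a brass disc at top(224,217)/scene(288,203), which is the spare. The blue and orange blocks are look-alikes. I'll confirm on enlarged crops and measure.

```bash
python3 - <<'E'
from h import *
im,i=load('top0'); s,j=load('scene0')
a=cv2.resize(im[190:250,125:250],None,fx=5,fy=5,interpolation=cv2.INTER_CUBIC)
b=cv2.resize(im[150:245,310:385],None,fx=3.15,fy=3.15,interpolation=cv2.INTER_CUBIC)
c=cv2.resize(s[185:245,270:375],None,fx=3,fy=3,interpolation=cv2.INTER_CUBIC)
d=cv2.resize(s[145:210,155:215],None,fx=4,fy=4,interpolation=cv2.INTER_CUBIC)
cv=np.zeros((600,800,3),np.uint8)
cv[:300,:625]=a
cv[300:300+c.shape[0],:c.shape[1]]=c
cv[300:300+d.shape[0],320:320+d.shape[1]]=d
cv[300:300+b.shape[0],562:562+b.shape[1]]=b
cv2.imwrite('pics/crop1.png',cv)
# grey block mask: not green
hsv=cv2.cvtColor(im,cv2.COLOR_BGR2HSV)
m=(hsv[...,1]<70).astype(np.uint8)*255
n,l,st,ce=cv2.connectedComponentsWithStats(m)
for k in range(1,n):
    if st[k,4]>60: 
        print(st[k],ce[k].round(1),onz(i,[ce[k]],.03)[0].round(3))
# corners of plain block
for x0,x1,y0,y1 in((135,165,205,240),(210,240,200,235)):
    mm=np.zeros_like(m); mm[y0:y1,x0:x1]=m[y0:y1,x0:x1]
    cs=max(cv2.findContours(mm,0,2)[0],key=cv2.contourArea)
    r=cv2.minAreaRect(cs); bx=cv2.boxPoints(r); P=onz(i,bx,.03)
    print(r,P.round(4).tolist(),np.linalg.norm(np.diff(P,axis=0),axis=1))
E
```

```text
[    0     0   512   105 32971] [244.1  34.8] [1.    0.018 0.03 ]
[ 280   56  137   48 4257] [358.8  79.5] [ 0.86  -0.302  0.03 ]
[312 108  11  45 213] [317.1 125.1] [ 0.727 -0.182  0.03 ]
[197 131  16  16 194] [204.8 138.6] [0.689 0.124 0.03 ]
[ 473  158   39   89 2854] [494.7 203.5] [ 0.509 -0.632  0.03 ]
[ 327  162   41   70 1959] [346.9 197.7] [ 0.525 -0.254  0.03 ]
[   0  169   38   45 1611] [ 17.6 190.6] [0.547 0.606 0.03 ]
[215 203  19  27 299] [224.2 216.7] [0.476 0.068 0.03 ]
[138 209  24  27 503] [149.6 221.9] [0.463 0.262 0.03 ]
[178 225  19  44 172] [187.2 246.4] [0.399 0.162 0.03 ]
[391 244  32  33 833] [406.5 259.9] [ 0.365 -0.396  0.03 ]
[ 81 264  42  23 482] [101.3 275.3] [0.329 0.374 0.03 ]
[  7 302  17  18 250] [ 15.3 310.6] [0.248 0.574 0.03 ]
[222 335 167   1 167] [305. 335.] [ 0.185 -0.134  0.03 ]
((149.6346435546875, 221.8269500732422), (20.003847122192383, 25.691213607788086), 11.309932708740234) [[0.4356, 0.2916, 0.03], [0.5011, 0.2825, 0.03], [0.4906, 0.231, 0.03], [0.4252, 0.2408, 0.03]] [0.06618706 0.05255857 0.06608197]
((224.12759399414062, 216.1689910888672), (25.720245361328125, 17.616605758666992), 86.633544921875) [[0.5095, 0.0942, 0.03], [0.5121, 0.0481, 0.03], [0.4447, 0.0434, 0.03], [0.4421, 0.089, 0.03]] [0.04623358 0.0676009  0.04560063]
```

View pics/crop1.png

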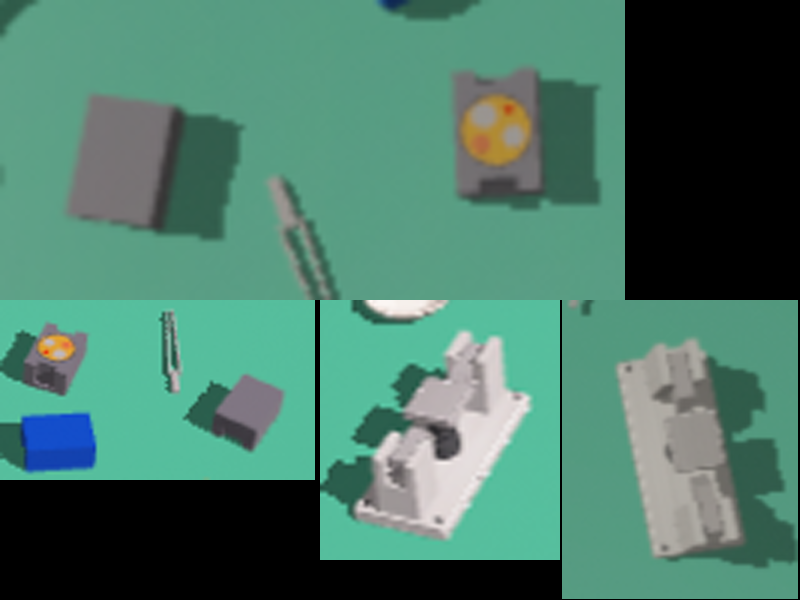

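The crop confirms it. The block at top(150,222) has a plain face up, so it is the carrier. The one at (224,217) shows the brass disc and notches, so it is the spare. Next I'll compute tool axes and rough poses.

```bash
cat >> h.py <<'E'
def st():
    s=ctrl.get_state(); Rm=rot(s['tool_rot'])
    print('t%.2f'%s['time'],'p',s['position'].round(4),'F',s['ft_force'].round(1),'g%.3f'%s['grip_width'],'q',s['joint_positions'].round(2)); print('x',Rm[:,0].round(3),'y',Rm[:,1].round(3),'z',Rm[:,2].round(3))
    return s['position'],Rm
def go(p,Rt=None):
    p0,R0=st(); print('dp cm',(R0.T@(np.array(p)-p0)*100).round(2))
    if Rt is not None: print('rotvec',R.from_matrix(R0.T@Rt).as_rotvec().round(3))
def down(yaw,tilt=0): # jaw axis x at yaw; tilt about tool x
    x=np.array([np.cos(yaw),np.sin(yaw),0]); z=np.array([0,0,-1.]); M=np.c_[x,np.cross(z,x),z]
    return M@R.from_rotvec([tilt,0,0]).as_matrix()
E
python3 - <<'E'
from h import *
im,i=load('top0')
uv=[(143.4,209),(138.4,232.8),(156.4,235.2),(159.4,210.8)]
P=onz(i,uv,.03);print(P.round(4),P.mean(0),np.linalg.norm(np.diff(P,axis=0),axis=1))
print('platform',onz(i,[(310+695-562-0)/1 and (310+(693-562)/3.15,150+(442-300)/3.15)],.065))
b=[(310+(u-562)/3.15,150+(v-300)/3.15) for u,v in((618,364),(655,556),(742,545))]
print(onz(i,b,.014))
p,Rm=st()
print('cam in tool',Rm.T@(np.array(ctrl.camera_info('wrist')['xyz'])-p), Rm.T@rot(ctrl.camera_info('wrist')['orientation']))
go((.45,-.25,.3),down(np.pi/2));go((.45,-.25,.3),down(-np.pi/2))
E
```

```text
[[0.4966 0.2795 0.03  ]
 [0.4347 0.2887 0.03  ]
 [0.4283 0.2423 0.03  ]
 [0.4916 0.2378 0.03  ]] [0.46278865 0.26208216 0.03      ] [0.06255206 0.04688392 0.06353937]
platform [[ 0.52544088 -0.25774338  0.065     ]]
[[ 0.60336265 -0.20959521  0.014     ]
 [ 0.43836122 -0.23369669  0.014     ]
 [ 0.44747751 -0.30631581  0.014     ]]
t0.15 p [ 0.2783 -0.587   0.2407] F [0.4 0.2 0.1] g0.997 q [ 1.14  0.32 -0.07  1.45  0.02  1.37 -0.06]
x [ 0.428 -0.904 -0.001] y [-0.904 -0.428  0.   ] z [-0.001  0.001 -1.   ]
cam in tool [ 0.00014304 -0.07486618 -0.142772  ] [[ 9.99999485e-01 -9.42503175e-04 -3.75862828e-04]
 [ 1.00924855e-03  9.62178557e-01  2.72417704e-01]
 [ 1.04892603e-04 -2.72417943e-01  9.62179013e-01]]
t0.15 p [ 0.2783 -0.587   0.2407] F [0.4 0.2 0.1] g0.997 q [ 1.14  0.32 -0.07  1.45  0.02  1.37 -0.06]
x [ 0.428 -0.904 -0.001] y [-0.904 -0.428  0.   ] z [-0.001  0.001 -1.   ]
dp cm [-23.1  -29.95  -5.9 ]
rotvec [-2.000e-03  1.000e-03 -2.699e+00]
t0.15 p [ 0.2783 -0.587   0.2407] F [0.4 0.2 0.1] g0.997 q [ 1.14  0.32 -0.07  1.45  0.02  1.37 -0.06]
x [ 0.428 -0.904 -0.001] y [-0.904 -0.428  0.   ] z [-0.001  0.001 -1.   ]
dp cm [-23.1  -29.95  -5.9 ]
rotvec [0.    0.001 0.443]
```

```bash
python3 -m crank '{"dp":[[-2.6,-4.3,0],[-2.6,-4.3,0],[-2.6,-4.3,0],[-2.6,-4.3,0],[-2.6,-4.3,0],[-2.6,-4.3,0],[-2.6,-4.3,0],[-2.6,-4.3,0]],"delta_rot":[[0,0,0],[0,0,0],[0,0,0],[0,0,0],[0,0,0],[0,0,0.1],[0,0,0.1],[0,0,0.1]]}' 8.7
python3 - <<'E'
from h import *
st(); snap('wrist','w1'); st()
E
```

```text
time: 0.95
position: [0.5113, -0.261, 0.2417]
tool_rot: [2.37, -2.062, 0.0]
ft_force: [0.5, -0.9, 1.0]
grip_width: 0.999
t0.95 p [ 0.5113 -0.261   0.2417] F [ 0.5 -0.9  1. ] g0.999 q [ 0.7   0.18 -0.31  1.64  0.06  1.34 -1.05]
x [ 0.138 -0.99   0.   ] y [-0.99  -0.138  0.   ] z [-0. -0. -1.]
t1.00 p [ 0.5183 -0.2514  0.2417] F [4.8 7.2 1.1] g0.998 q [ 0.7   0.18 -0.32  1.63  0.05  1.34 -1.06]
x [ 0.145 -0.989 -0.005] y [-0.989 -0.145 -0.006] z [ 0.005  0.006 -1.   ]
```

View pics/w1.png

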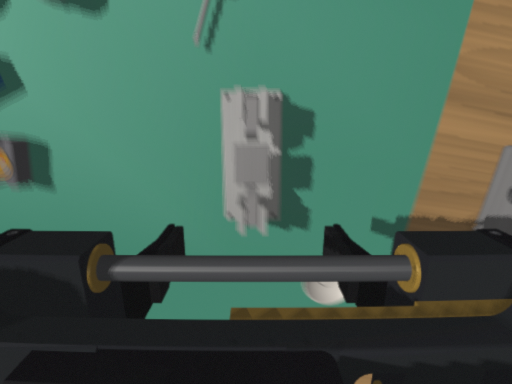

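```bash

python3 - <<'E'
from h import *
im,i=snap('wrist','w2'); st()
cv2.imwrite('pics/w2c.png',cv2.resize(im[70:250,190:340],None,fx=3.3,fy=3.3,interpolation=cv2.INTER_CUBIC))
E
```

```text
t1.05 p [ 0.516  -0.2542  0.2416] F [-0.1  1.2  0.6] g1.002 q [ 0.7   0.18 -0.32  1.63  0.05  1.34 -1.05]
x [ 0.153 -0.988 -0.004] y [-0.988 -0.153 -0.004] z [ 0.003  0.004 -1.   ]
```

View pics/w2c.png

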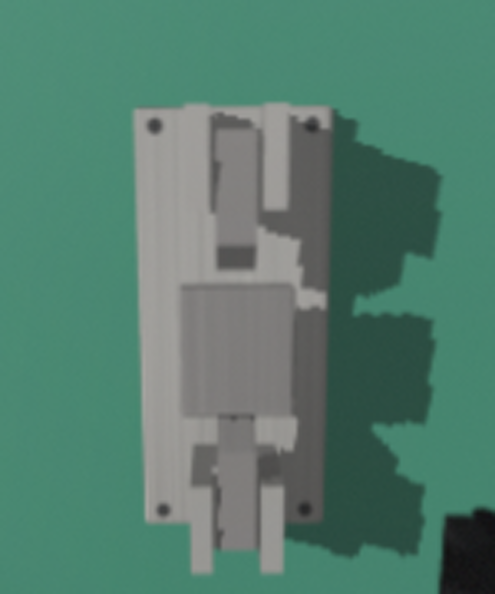

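```bash

python3 - <<'E'
from h import *
im,i=load('w2')
f=lambda L:[(190+u/3.3,70+v/3.3) for u,v in L]
P=onz(i,f([(180,285),(293,285),(294,416),(181,416)]),.065)
B=onz(i,f([(134,108),(331,106),(322,522),(147,522)]),.014)
for Q in(P,B):
    ax=Q[0]+Q[1]-Q[2]-Q[3]
    print(Q.round(4).tolist(),Q.mean(0).round(4),np.linalg.norm(np.diff(Q,axis=0),axis=1).round(4),'yaw',np.degrees(np.arctan2(ax[1],ax[0])))
t,j=load('top0')
print(proj(j,[P.mean(0),B.mean(0)]))
go((.43,.27,.20),down(np.radians(-98)))
E
```

```text
[[0.5485, -0.2359, 0.065], [0.5541, -0.2742, 0.065], [0.5082, -0.2823, 0.065], [0.5024, -0.2426, 0.065]] [ 0.5283 -0.2588  0.065 ] [0.0387 0.0466 0.0402] yaw 9.13067846256167
[[0.6058, -0.2086, 0.014], [0.6172, -0.2825, 0.014], [0.4505, -0.3085, 0.014], [0.4396, -0.2348, 0.014]] [ 0.5283 -0.2586  0.014 ] [0.0747 0.1688 0.0745] yaw 8.918216582871286
[[351.9310746  193.97297282]
 [347.29364638 197.51989964]]
t1.05 p [ 0.516  -0.2542  0.2416] F [-0.1  1.2  0.6] g1.002 q [ 0.7   0.18 -0.32  1.63  0.05  1.34 -1.05]
x [ 0.153 -0.988 -0.004] y [-0.988 -0.153 -0.004] z [ 0.003  0.004 -1.   ]
dp cm [-53.1    0.49   4.35]
rotvec [-0.003  0.004  0.293]
```

```bash
python3 -m crank '{"dp":[[-4.9,0,0],[-4.9,0,0],[-4.9,0,0],[-4.9,0,0],[-4.9,0,0],[-4.9,0,0],[-4.9,0,0],[-4.9,0,0]],"delta_rot":[[0,0,0],[0,0,0],[0,0,0],[0,0,0],[0,0,0],[0,0,0],[0,0,0],[0,0,0]]}'
python3 -m crank '{"dp":[[-4.6,0.4,1],[-4.6,0.4,1],[-4.6,0,1],[0,0,1],[0,0,0],[0,0,0],[0,0,0],[0,0,0]],"delta_rot":[[0,0,0],[0,0,0],[0,0,0.1],[0,0,0.1],[0,0,0.09],[0,0,0],[0,0,0],[0,0,0]]}'
python3 - <<'E'
from h import *
im,i=snap('wrist','w3'); st()
E
```

```text
time: 1.85
position: [0.4543, 0.1266, 0.2415]
tool_rot: [2.374, -2.057, 0.001]
ft_force: [1.3, 0.2, -0.1]
grip_width: 0.999
time: 2.65
position: [0.428, 0.2589, 0.202]
tool_rot: [-2.056, 2.375, -0.001]
ft_force: [0.5, 0.5, 0.0]
grip_width: 1.001
t2.70 p [0.428  0.2589 0.202 ] F [ 0.3 -0.3 -1.1] g0.994 q [ 0.2   0.07 -0.82  1.85  0.06  1.25 -2.35]
x [-0.143 -0.99   0.   ] y [-0.99   0.143 -0.001] z [ 0.001 -0.    -1.   ]
```

View pics/w3.png

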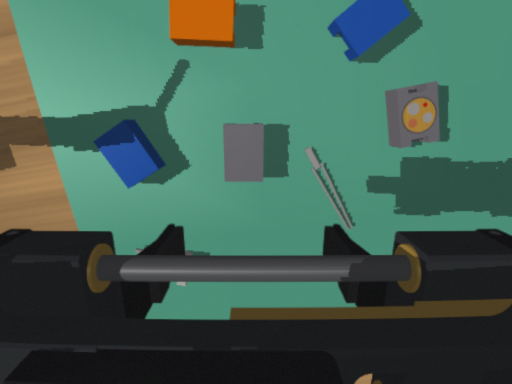

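```bash

python3 - <<'E'
from h import *
im,i=load('w3')
hsv=cv2.cvtColor(im,cv2.COLOR_BGR2HSV)
m=((hsv[...,1]<60)&(hsv[...,2]>60)).astype(np.uint8)*255
mm=np.zeros_like(m); mm[110:195,210:275]=m[110:195,210:275]
c=max(cv2.findContours(mm,0,2)[0],key=cv2.contourArea)
bx=cv2.boxPoints(cv2.minAreaRect(c)); print(bx.round(1).tolist())
Q=onz(i,bx,.03); print(Q.round(4).tolist(),Q.mean(0),np.linalg.norm(np.diff(Q,axis=0),axis=1))
cr=cv2.resize(im[105:200,205:285],None,fx=6,fy=6,interpolation=cv2.INTER_CUBIC); cv2.imwrite('pics/w3c.png',cr)
E
```

```text
[[223.0, 123.0], [263.0, 123.0], [263.0, 181.0], [223.0, 181.0]]
[[0.4999, 0.2818, 0.03], [0.4937, 0.239, 0.03], [0.4301, 0.2477, 0.03], [0.4367, 0.2929, 0.03]] [0.46509018 0.26536632 0.03      ] [0.04323161 0.06420519 0.04558982]
```

View pics/w3c.png

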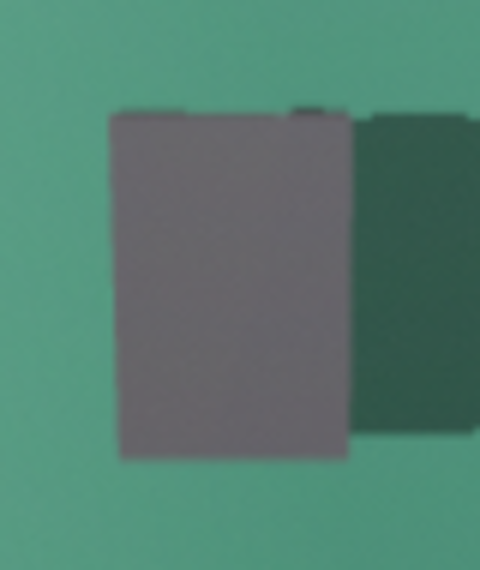

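```bash
cat >> h.py <<'E'
def go2(p,Rt):
    p0,R0=st(); d=np.array(p)-p0
    print('rotvec',R.from_matrix(R0.T@Rt).as_rotvec().round(3),'dp before rot',(R0.T@d*100).round(2),'dp after rot',(Rt.T@d*100).round(2))
E
python3 - <<'E'
from h import *
Rt=down(np.radians(-98),-.35)
g=np.array([.476,.263,.023]); pre=g-Rt[:,2]*.08
print(pre); go2(pre,Rt); go2(g,Rt)
E
```

```text
[0.50316486 0.25918223 0.09814982]
t2.70 p [0.428  0.2589 0.202 ] F [ 0.3 -0.3 -1.1] g0.994 q [ 0.2   0.07 -0.82  1.85  0.06  1.25 -2.35]
x [-0.143 -0.99   0.   ] y [-0.99   0.143 -0.001] z [ 0.001 -0.    -1.   ]
rotvec [-0.351  0.001 -0.004] dp before rot [-1.1  -7.42 10.39] dp after rot [ -1.07 -10.55   7.21]
t2.70 p [0.428  0.2589 0.202 ] F [ 0.3 -0.3 -1.1] g0.994 q [ 0.2   0.07 -0.82  1.85  0.06  1.25 -2.35]
x [-0.143 -0.99   0.   ] y [-0.99   0.143 -0.001] z [ 0.001 -0.    -1.   ]
rotvec [-0.351  0.001 -0.004] dp before rot [-1.09 -4.68 17.9 ] dp after rot [ -1.07 -10.55  15.21]
```

```bash
python3 -m crank '{"dp":[[-0.3,-2.4,0],[-0.3,-2.5,0],[-0.2,-2.5,2],[-0.3,-3,3],[0,0,2.2],[0,0,0],[0,0,0],[0,0,0]],"delta_rot":[[-0.12,0,0],[-0.12,0,0],[-0.11,0,0],[0,0,0],[0,0,0],[0,0,0],[0,0,0],[0,0,0]]}' 6.8
python3 - <<'E'
from h import *
im,i=snap('wrist','w4')
Rt=down(np.radians(-98),-.35)
g=np.array([.476,.263,.023]); go2(g,Rt)
E
```

```text
time: 3.5
position: [0.5081, 0.2594, 0.1164]
tool_rot: [1.892, -2.186, -0.384]
ft_force: [0.7, -0.2, 0.4]
grip_width: 0.784
t3.55 p [0.5082 0.2594 0.1165] F [ 0.6 -0.3  0.1] g0.785 q [ 0.13  0.58 -0.73  1.54  0.15  1.43 -2.33]
x [-0.143 -0.99  -0.001] y [-0.931  0.135  0.339] z [-0.336  0.05  -0.941]
rotvec [-0.004  0.003 -0.004] dp before rot [ 0.11 -0.13  9.89] dp after rot [ 0.09 -0.17  9.89]
```

View pics/w4.png

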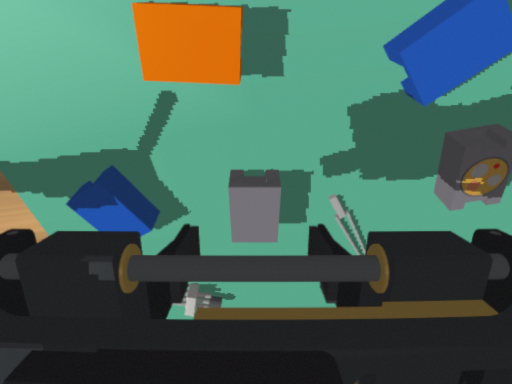

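The picture shows the carrier at (255,207), centred between the fingers at (185..325). I'm advancing now.

```bash
python3 -m crank '{"dp":[[0.1,-0.1,2],[0,0,2],[0,0,2],[0,0,2],[0,0,1.3],[0,0,0.5],[0,0,0],[0,0,0]],"delta_rot":[[0,0,0],[0,0,0],[0,0,0],[0,0,0],[0,0,0],[0,0,0],[0,0,0],[0,0,0]]}'
python3 -m crank '{"dp":[[0,0,0],[0,0,0],[0,0,0],[0,0,0],[0,0,0],[0,0,0],[0,0,0],[0,0,0]],"delta_rot":[[0,0,0],[0,0,0],[0,0,0],[0,0,0],[0,0,0],[0,0,0],[0,0,0],[0,0,0]]}' 3.5 40
python3 - <<'E'
from h import *
Rt=down(np.radians(-98),-.35)
go2((.5,-.03,.2),down(0,-.35))
E
```

```text
time: 4.35
position: [0.4757, 0.2628, 0.0229]
tool_rot: [1.89, -2.185, -0.385]
ft_force: [-0.3, 0.2, 0.4]
grip_width: 0.782
time: 5.15
position: [0.4749, 0.2626, 0.022]
tool_rot: [1.889, -2.184, -0.386]
ft_force: [1.2, 0.2, 1.3]
grip_width: 0.506
t5.15 p [0.4749 0.2626 0.022 ] F [1.2 0.2 1.3] g0.506 q [ 0.11  0.63 -0.71  1.67  0.18  1.25 -2.35]
x [-0.144 -0.99  -0.   ] y [-0.93   0.135  0.343] z [-0.339  0.049 -0.939]
rotvec [-0.     0.588 -1.611] dp before rot [ 28.59  -0.19 -19.02] dp after rot [ 2.51 33.59 -6.68]
```

```bash
python3 -m crank '{"dp":[[0,1,-2.8],[0,1.3,-4],[0,1,-4],[0,0.5,-4],[4.8,-1.1,0],[4.8,-1.1,0],[4.8,-1.1,0],[4.8,-1.1,0]],"delta_rot":[[0,0,0],[0.12,0,0],[0.12,0,0],[0.11,0,0],[0,0,0],[0,0,0],[0,0,0],[0,0,0]]}'
python3 -m crank '{"dp":[[4.8,-1.1,0],[4.8,-1.1,0],[0,0,0],[0,0,0],[0,0,0],[0,0,0],[0,0,0],[0,0,0]],"delta_rot":[[0,0,0],[0,0,0],[0,0,-0.145],[0,0,-0.145],[0,0,-0.145],[0,0,-0.145],[0,0,-0.145],[0,0,-0.145]]}'
python3 -m crank '{"dp":[[0,0,0],[0,0,0],[0,0,0],[0,0,0],[0,0,0],[0,0,0],[0,0,0],[0,0,0]],"delta_rot":[[0,0,-0.145],[0,0,-0.145],[0,0,-0.145],[0,0,-0.145],[0,0,-0.145],[0,0,-0.145],[0,0,0],[0,0,0]]}'
python3 - <<'E'
from h import *
go2((.5,-.03,.12),down(0,1.22))
E
```

```text
time: 5.95
position: [0.4903, 0.0641, 0.175]
tool_rot: [2.055, -2.375, 0.001]
ft_force: [0.5, -0.5, -1.5]
grip_width: 0.505
time: 6.75
position: [0.4983, -0.032, 0.1745]
tool_rot: [2.868, -1.279, -0.003]
ft_force: [0.2, 0.5, -1.6]
grip_width: 0.502
time: 7.55
position: [0.4986, -0.032, 0.1748]
tool_rot: [3.141, 0.034, -0.002]
ft_force: [-0.3, 0.3, -2.6]
grip_width: 0.501
t7.55 p [ 0.4986 -0.032   0.1748] F [-0.3  0.3 -2.6] g0.501 q [ 0.65  0.09 -0.67  1.88  0.06  1.19 -0.01]
x [ 1.     0.021 -0.001] y [ 0.021 -1.     0.   ] z [-0.001 -0.    -1.   ]
rotvec [1.22  0.014 0.018] dp before rot [ 0.15 -0.2   5.48] dp after rot [0.14 5.07 2.07]
```

```bash
python3 -m crank '{"dp":[[0,0,0],[0,0,0],[0,0,0],[0,0,0],[0,0,0],[0,0,0],[0,0,0],[0,0,0]],"delta_rot":[[0,0,0.02],[0.14,0,0],[0.14,0,0],[0.14,0,0],[0.14,0,0],[0.14,0,0],[0.14,0,0],[0.14,0,0]]}'
python3 -m crank '{"dp":[[0,0,0],[0,0,0],[0,0,0],[0,0,0],[0,0,0],[0,0,0],[0,0,0],[0,0,0]],"delta_rot":[[0.14,0,0],[0.1,0,0],[0,0,0],[0,0,0],[0,0,0],[0,0,0],[0,0,0],[0,0,0]]}'
python3 - <<'E'
from h import *
go2((.5,-.03,.05),down(0,1.22))
snap('scene','s5')
E
```

```text
time: 8.35
position: [0.4997, -0.0338, 0.1753]
tool_rot: [-2.159, -0.001, 0.001]
ft_force: [-0.4, 0.8, -2.6]
grip_width: 0.502
time: 9.15
position: [0.4993, -0.0318, 0.1758]
tool_rot: [-1.924, -0.006, 0.003]
ft_force: [0.1, 0.0, -1.6]
grip_width: 0.502
t9.15 p [ 0.4993 -0.0318  0.1758] F [ 0.1  0.  -1.6] g0.502 q [ 1.04  0.63 -0.57  1.76 -0.7   1.55  0.74]
x [1.    0.006 0.001] y [ 0.003 -0.346 -0.938] z [-0.005  0.938 -0.346]
rotvec [0.002 0.005 0.003] dp before rot [ 0.06 11.74  4.52] dp after rot [ 0.07 11.75  4.49]
```

View pics/s5.png

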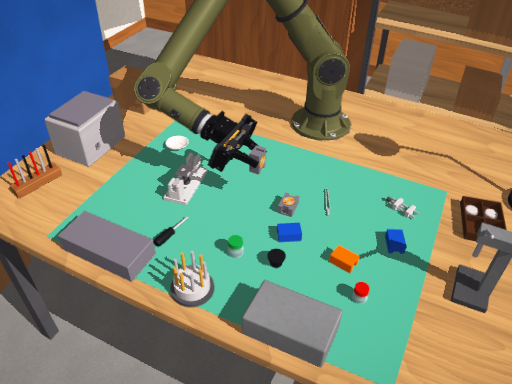

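```bash
python3 -m crank '{"dp":[[0,1.9,0.7],[0,1.9,0.7],[0,1.9,0.7],[0,1.9,0.7],[0,1.9,0.7],[0,1.9,0.7],[0,0.3,0.1],[0,0,0]],"delta_rot":[[0,0,0],[0,0,0],[0,0,0],[0,0,0],[0,0,0],[0,0,0],[0,0,0],[0,0,0]]}'
python3 - <<'E'
from h import *
st()
E
```

```text
time: 10.0
position: [0.4991, -0.0318, 0.0507]
tool_rot: [-1.921, -0.004, 0.004]
ft_force: [0.6, -0.0, -1.8]
grip_width: 0.498
t10.00 p [ 0.4991 -0.0318  0.0507] F [ 0.6 -0.  -1.8] g0.498 q [ 0.99  0.83 -0.51  1.76 -0.63  1.41  0.86]
x [ 1.     0.005 -0.001] y [ 0.001 -0.343 -0.939] z [-0.005  0.939 -0.343]
```

```bash
python3 -m crank '{"dp":[[0,0.2,0.07],[0,0.2,0.07],[0,0.1,0.03],[0,0.1,0.03],[0,0,0],[0,0,0],[0,0,0],[0,0,0]],"delta_rot":[[0,0,0],[0,0,0],[0,0,0],[0,0,0],[0,0,0],[0,0,0],[0,0,0],[0,0,0]]}'
python3 - <<'E'
from h import *
st(); im,i=snap('scene','s6')
cv2.imwrite('pics/s6c.png',cv2.resize(im[100:230,170:330],None,fx=4,fy=4,interpolation=cv2.INTER_CUBIC))
E
```

```text
time: 10.8
position: [0.4991, -0.0321, 0.0443]
tool_rot: [-1.922, -0.005, 0.003]
ft_force: [0.3, -1.0, -1.9]
grip_width: 0.501
t10.80 p [ 0.4991 -0.0321  0.0443] F [ 0.3 -1.  -1.9] g0.501 q [ 0.99  0.85 -0.51  1.75 -0.62  1.4   0.87]
x [1.    0.005 0.   ] y [ 0.002 -0.344 -0.939] z [-0.005  0.939 -0.344]
```

View pics/s6c.png

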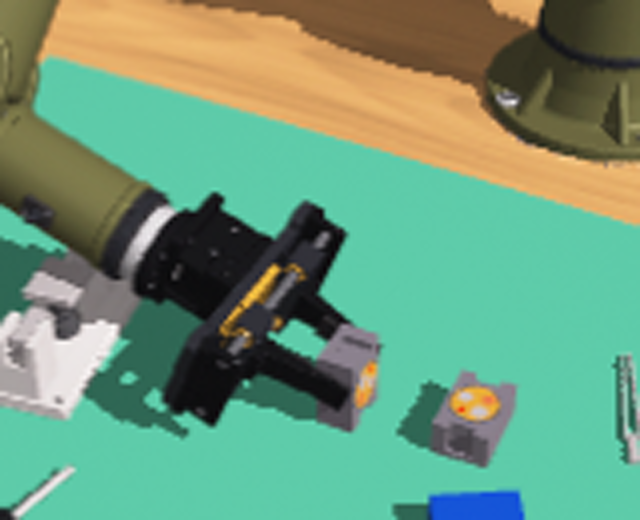

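The carrier is held upright at crop(350,375), brass face towards +y, and the wrist shows no contact yet. I'll lower it a bit more.

```bash
python3 -m crank '{"dp":[[0,0.1,0.03],[0,0.1,0.03],[0,0,0],[0,0,0],[0,0,0],[0,0,0],[0,0,0],[0,0,0]],"delta_rot":[[0,0,0],[0,0,0],[0,0,0],[0,0,0],[0,0,0],[0,0,0],[0,0,0],[0,0,0]]}'
```

```text
time: 11.65
position: [0.4992, -0.0322, 0.0431]
tool_rot: [-1.92, -0.005, 0.003]
ft_force: [-0.9, -3.1, 6.2]
grip_width: 0.5
```

```bash
python3 -m crank '{"dp":[[0,0,0],[0,0,0],[0,0,0],[0,0,0],[0,0,-1],[0,0,-2],[0,0,-3],[0,0,-3]],"delta_rot":[[0,0,0],[0,0,0],[0,0,0],[0,0,0],[0,0,0],[0,0,0],[0,0,0],[0,0,0]]}' 6.6
python3 - <<'E'
from h import *
st(); im,i=snap('scene','s7'); 
cv2.imwrite('pics/s7c.png',cv2.resize(im[100:230,170:330],None,fx=4,fy=4,interpolation=cv2.INTER_CUBIC))
snap('wrist','w7')
snap('top','t7')
E
```

```text
time: 12.45
position: [0.4993, -0.118, 0.0736]
tool_rot: [-1.922, -0.005, 0.004]
ft_force: [0.3, -1.1, -0.3]
grip_width: 0.757
t12.45 p [ 0.4993 -0.118   0.0736] F [ 0.3 -1.1 -0.3] g0.757 q [ 1.04  0.85 -0.47  1.62 -0.58  1.57  0.84]
x [ 1.     0.005 -0.   ] y [ 0.001 -0.344 -0.939] z [-0.005  0.939 -0.344]
```

View pics/s7c.png

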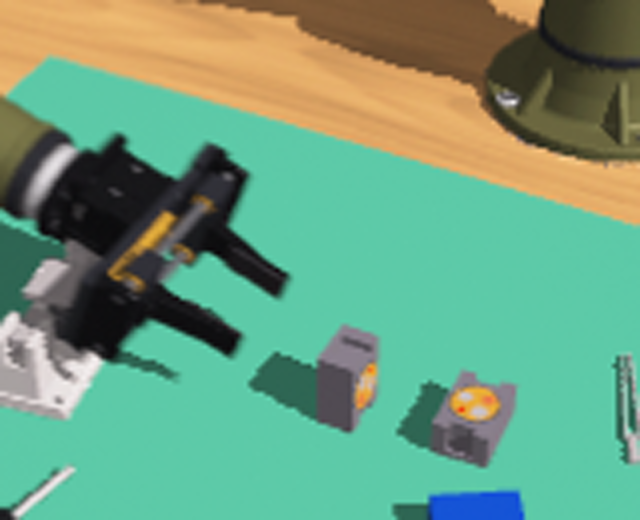

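View pics/w7.png

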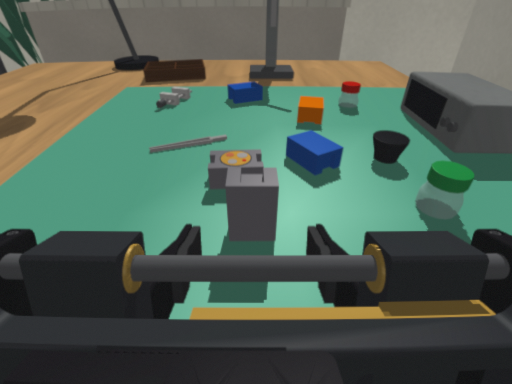

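View pics/t7.png

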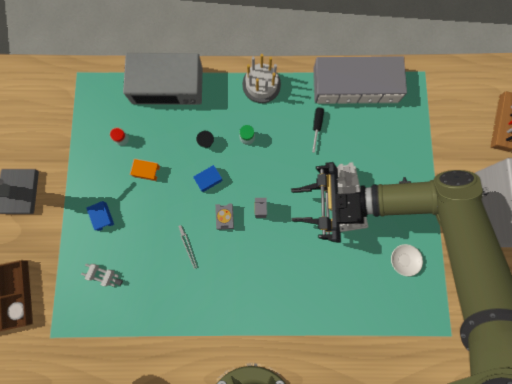

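The carrier stands upright on its end at top(261,208), clear of the spare. I'll raise and swing the tool to the other side.

```bash
python3 -m crank '{"dp":[[0,-4,-1.5],[0,-4,-1.5],[0,-4,-1.5],[0,-2,-1],[0,0,0],[0,0,0],[0,0,0],[0,0,0]],"delta_rot":[[0,0,0],[0,0,0],[0,0,0],[-0.14,0,0],[-0.14,0,0],[-0.14,0,0],[-0.14,0,0],[-0.14,0,0]]}'
python3 -m crank '{"dp":[[0,0,0],[0,0,0],[0,0,0],[0,0,0],[0,0,0],[0,0,0],[0,0,0],[0,0,0]],"delta_rot":[[-0.14,0,0],[-0.14,0,0],[-0.14,0,0],[-0.14,0,0],[-0.14,0,0],[-0.14,0,0],[-0.14,0,0],[-0.14,0,0]]}'
python3 - <<'E'
from h import *
_,i=load('top0'); im=cv2.imread('pics/t7.png'); 
hsv=cv2.cvtColor(im,cv2.COLOR_BGR2HSV); m=((hsv[...,1]<70)).astype(np.uint8)*255
mm=np.zeros_like(m); mm[192:225,248:275]=m[192:225,248:275]
c=max(cv2.findContours(mm,0,2)[0],key=cv2.contourArea); r=cv2.minAreaRect(c); print(r); bx=cv2.boxPoints(r)
print(onz(i,bx,.064).round(4).tolist(),onz(i,[r[0]],.064))
cr=cv2.resize(im[190:230,245:280],None,fx=12,fy=12,interpolation=cv2.INTER_CUBIC); cv2.imwrite('pics/t7c.png',cr)
go2((.5,.08,.15),down(0,-.96))
E
```

```text
time: 13.4
position: [0.4994, -0.1199, 0.2238]
tool_rot: [-2.628, -0.007, 0.001]
ft_force: [-0.5, 0.2, -1.0]
grip_width: 0.759
time: 14.2
position: [0.4995, -0.119, 0.2244]
tool_rot: [2.535, 0.008, 0.006]
ft_force: [-0.4, 0.1, -1.0]
grip_width: 0.763
((260.0, 207.5), (19.0, 12.0), 90.0)
[[0.5187, -0.0096, 0.064], [0.5186, -0.0402, 0.064], [0.47, -0.0398, 0.064], [0.4701, -0.0096, 0.064]] [[ 0.49423616 -0.02480393  0.064     ]]
t14.20 p [ 0.4995 -0.119   0.2244] F [-0.4  0.1 -1. ] g0.763 q [ 0.48  0.12 -0.72  1.89  0.68  1.38 -0.45]
x [1.    0.007 0.003] y [ 0.005 -0.822  0.57 ] z [ 0.006 -0.57  -0.822]
rotvec [-0.353 -0.007  0.003] dp before rot [  0.17 -20.59  -5.23] dp after rot [  0.05 -17.51 -12.04]
```

View pics/t7c.png

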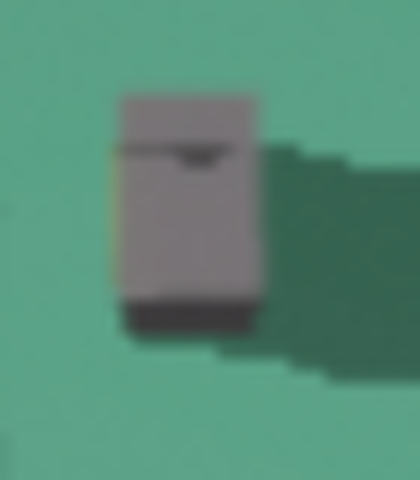

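```bash
python3 -m crank '{"dp":[[0,0,0],[0,0,0],[0,0,0],[0,-3.3,-3.7],[0,-3.3,-3.7],[0,-3.3,-3.7],[0,-3.3,-3.7],[0,0,0]],"delta_rot":[[-0.12,0,0],[-0.12,0,0],[-0.11,0,0],[0,0,0],[0,0,0],[0,0,0],[0,0,0],[0,0,0]]}'
python3 -m crank '{"dp":[[0,-2.4,1.7],[0,-2.4,1.7],[0,-2.4,1.7],[0,0,0],[0,0,0],[0,0,0],[0,0,0],[0,0,0]],"delta_rot":[[0,0,0],[0,0,0],[0,0,0],[0,0,0],[0,0,0],[0,0,0],[0,0,0],[0,0,0]]}'
python3 - <<'E'
from h import *
go2((.499,-.021,.043),down(0,-.96))
snap('wrist','w8');snap('scene','s8')
E
```

```text
time: 15.0
position: [0.4971, 0.0848, 0.1995]
tool_rot: [2.197, 0.021, 0.004]
ft_force: [-0.0, 0.3, -0.3]
grip_width: 0.756
time: 15.8
position: [0.499, 0.0775, 0.1151]
tool_rot: [2.192, 0.004, 0.005]
ft_force: [-0.0, 0.3, 0.8]
grip_width: 0.758
t15.80 p [0.499  0.0775 0.1151] F [-0.   0.3  0.8] g0.758 q [-0.07  0.66 -0.77  1.76  0.97  1.81 -1.14]
x [1.    0.005 0.002] y [ 0.001 -0.582  0.813] z [ 0.005 -0.813 -0.582]
rotvec [-0.01  -0.005  0.001] dp before rot [-0.06 -0.13 12.21] dp after rot [-0.   -0.26 12.2 ]
```

View pics/w8.png

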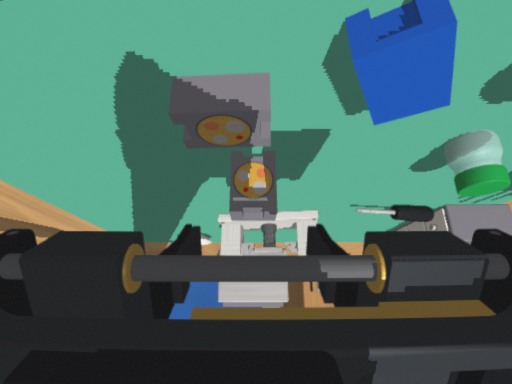

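View pics/s8.png

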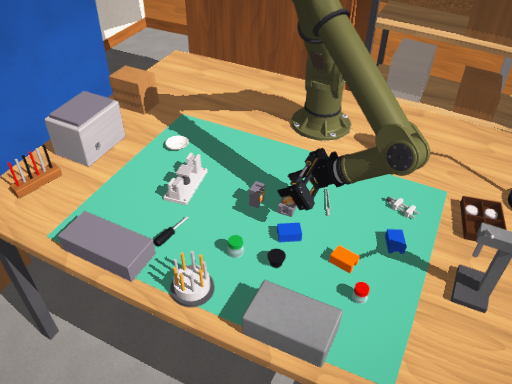

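Carrier's brass face at (254,183) is centred between the fingers. Moving in along the tool axis.

```bash
python3 -m crank '{"dp":[[0,-0.1,2.5],[0,0,2.5],[0,0,2.5],[0,0,2],[0,0,1.5],[0,0,1],[0,0,0.2],[0,0,0]],"delta_rot":[[0,0,0],[0,0,0],[0,0,0],[0,0,0],[0,0,0],[0,0,0],[0,0,0],[0,0,0]]}'
python3 - <<'E'
from h import *
st(); im,i=snap('scene','s9')
cv2.imwrite('pics/s9c.png',cv2.resize(im[130:260,190:350],None,fx=4,fy=4,interpolation=cv2.INTER_CUBIC))
E
```

```text
time: 16.7
position: [0.4992, -0.021, 0.0423]
tool_rot: [2.192, 0.005, 0.003]
ft_force: [-0.8, 0.9, 0.4]
grip_width: 0.766
t16.70 p [ 0.4992 -0.021   0.0423] F [-0.8  0.9  0.4] g0.766 q [ 0.05  0.68 -0.7   1.9   1.08  1.64 -1.17]
x [1.    0.005 0.   ] y [ 0.003 -0.582  0.813] z [ 0.004 -0.813 -0.582]
```

View pics/s9c.png

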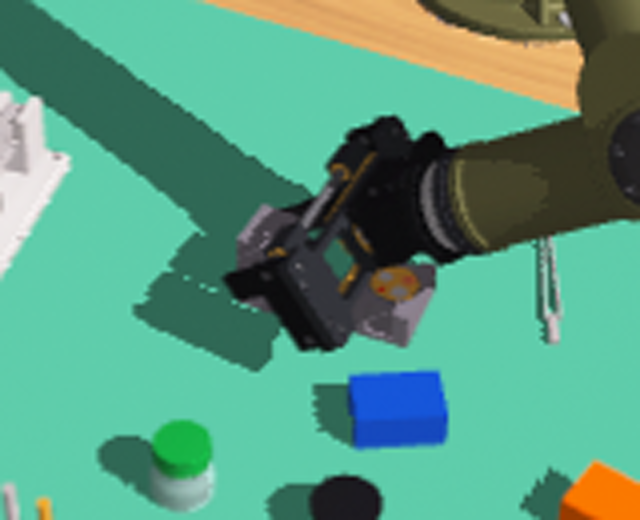

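Spare at crop(395,310) is untouched and the carrier at (265,240) is upright between the fingers. Gripping.

```bash
python3 -m crank '{"dp":[[0,0,0],[0,0,0],[0,0,0],[0,0,0],[0,0,0],[0,0,0],[0,0,0],[0,0,0]],"delta_rot":[[0,0,0],[0,0,0],[0,0,0],[0,0,0],[0,0,0],[0,0,0],[0,0,0],[0,0,0]]}' 3.5 50
python3 - <<'E'
from h import *
go2((.499,-.021,.25),down(0,-.96))
E
```

```text
time: 17.55
position: [0.4992, -0.0211, 0.0423]
tool_rot: [2.192, 0.005, 0.003]
ft_force: [-0.0, 1.7, 1.5]
grip_width: 0.498
t17.55 p [ 0.4992 -0.0211  0.0423] F [-0.   1.7  1.5] g0.498 q [ 0.05  0.68 -0.7   1.9   1.08  1.64 -1.17]
x [1.    0.005 0.   ] y [ 0.003 -0.582  0.813] z [ 0.004 -0.813 -0.582]
rotvec [-0.01  -0.004  0.003] dp before rot [-1.000e-02  1.689e+01 -1.209e+01] dp after rot [ -0.02  17.01 -11.92]
```

```bash
python3 -m crank '{"dp":[[0,2,-1.4],[0,4,-2.8],[0,4,-2.8],[0,4,-2.8],[0,0,0],[0,0,0],[0,0,0],[0,0,0]],"delta_rot":[[0,0,0],[0,0,0],[0,0,0],[0,0,0],[0.14,0,0],[0.14,0,0],[0.14,0,0],[0.14,0,0]]}'
python3 -m crank '{"dp":[[0,0,0],[0,0,0],[0,0,0],[0,0,0],[0,0,0],[0,0,0],[0,0,0],[0,0,0]],"delta_rot":[[0.14,0,0],[0.14,0,0],[0.11,0,0],[0,0,0.14],[0,0,0.14],[0,0,0.14],[0,0,0.14],[0,0,0.14]]}'
python3 - <<'E'
from h import *
go2((.528,-.259,.2),down(np.radians(-81)))
E
```

```text
time: 18.35
position: [0.499, -0.0225, 0.2134]
tool_rot: [2.757, 0.008, 0.004]
ft_force: [-0.8, -1.3, -1.9]
grip_width: 0.504
time: 19.15
position: [0.4982, -0.0234, 0.2123]
tool_rot: [2.949, -1.079, -0.003]
ft_force: [-0.6, 0.7, -2.0]
grip_width: 0.505
t19.15 p [ 0.4982 -0.0234  0.2123] F [-0.6  0.7 -2. ] g0.505 q [ 0.72  0.06 -0.74  1.83  0.04  1.27 -0.74]
x [ 0.764 -0.645 -0.001] y [-0.645 -0.764  0.002] z [-0.002 -0.    -1.   ]
rotvec [0.002 0.001 0.712] dp before rot [17.48 16.07  1.23] dp after rot [23.73  0.74  1.23]
```

```bash
python3 -m crank '{"dp":[[0,0,0],[0,0,0],[0,0,0],[0,0,0],[0,0,0],[4.8,0,0],[4.8,0,0],[4.8,0,0]],"delta_rot":[[0,0,0.142],[0,0,0.142],[0,0,0.142],[0,0,0.142],[0,0,0.144],[0,0,0],[0,0,0],[0,0,0]]}'
python3 -m crank '{"dp":[[4.6,0,0],[4.7,0,0],[0,0,0],[0,0,0],[0,0,0],[0,0,0],[0,0,0],[0,0,0]],"delta_rot":[[0.12,0,0],[0.12,0,0],[0.12,0,0],[0.13,0,0],[0.13,0,0],[0,0,0],[0,0,0],[0,0,0]]}'
python3 - <<'E'
from h import *
go2((.528,-.259,.15),down(np.radians(-81),.621))
snap('wrist','w10');
im,i=snap('scene','s10')
cv2.imwrite('pics/s10c.png',cv2.resize(im[90:220,130:290],None,fx=4,fy=4,interpolation=cv2.INTER_CUBIC))
im,i=snap('top','t10')
cv2.imwrite('pics/t10c.png',cv2.resize(im[140:260,290:410],None,fx=5,fy=5,interpolation=cv2.INTER_CUBIC))
E
```

```text
time: 19.95
position: [0.5218, -0.1668, 0.2125]
tool_rot: [2.395, -2.031, -0.001]
ft_force: [1.7, -0.7, -2.1]
grip_width: 0.5
time: 20.75
position: [0.5391, -0.2561, 0.2141]
tool_rot: [-2.001, 1.693, -0.538]
ft_force: [1.0, 0.0, -1.0]
grip_width: 0.503
t20.75 p [ 0.5391 -0.2561  0.2141] F [ 1.  0. -1.] g0.503 q [ 1.15 -0.03 -0.5   2.03 -0.65  0.8  -0.36]
x [ 0.166 -0.986  0.001] y [-0.806 -0.136 -0.577] z [ 0.569  0.095 -0.817]
rotvec [0.006 0.005 0.008] dp before rot [0.09 4.63 4.58] dp after rot [0.11 4.65 4.55]
```

View pics/w10.png

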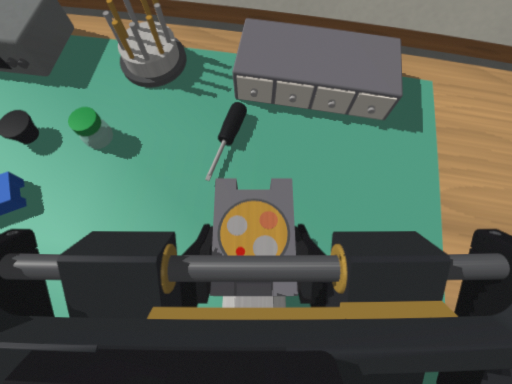

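View pics/s10c.png

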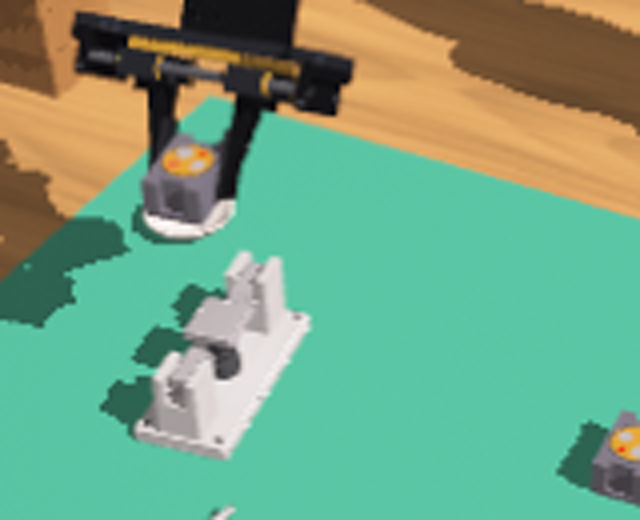

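View pics/t10c.png

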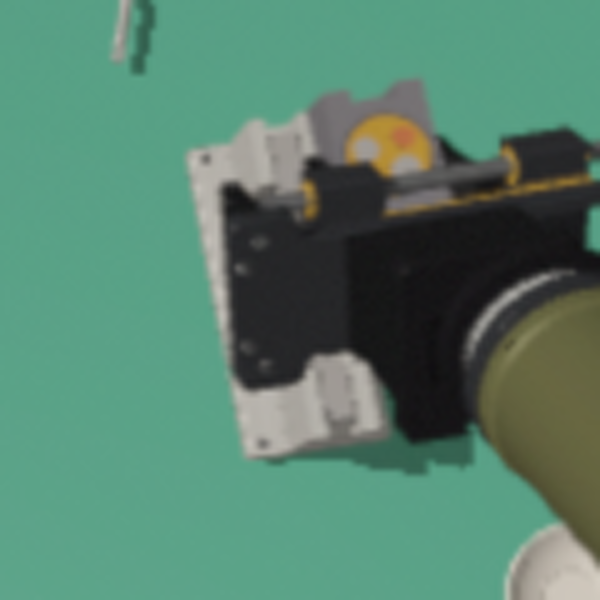

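```bash
python3 - <<'E'
from h import *
im,i=load('w10')
cv2.imwrite('pics/w10c.png',cv2.resize(im[165:310,190:320],None,fx=4,fy=4,interpolation=cv2.INTER_CUBIC))
E
```

```text
(no output)
```

View pics/w10c.png

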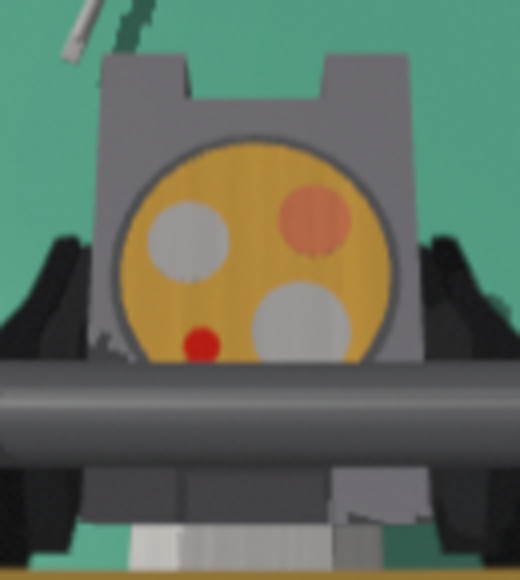

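```bash
python3 - <<'E'
from h import *
im,i=load('w10')
p=np.array([ 0.5391,-0.2561,0.2141]); sx=np.array([np.cos(np.radians(9)),np.sin(np.radians(9)),0]); sy=np.array([-sx[1],sx[0],0])
f=lambda L:[(190+u/4,165+v/4) for u,v in L]
for dz in(.009,.011,.013):
    Q=onz(i,f([(104,55),(408,54),(118,272),(393,272),(256,141),(256,99)]),p[2]+dz)-p
    print(dz,[(round(q@sx*1e3,1),round(q@sy*1e3,1)) for q in Q])
    d=Q[0]-Q[1]; print('edge len',np.linalg.norm(d),'yaw',np.degrees(np.arctan2(d[1],d[0]))-90)
E
```

```text
0.009 [(np.float64(42.0), np.float64(21.9)), (np.float64(42.6), np.float64(-22.0)), (np.float64(10.3), np.float64(18.3)), (np.float64(10.6), np.float64(-18.8)), (np.float64(29.1), np.float64(-0.1)), (np.float64(35.4), np.float64(-0.1))]
edge len 0.04386049409253631 yaw 9.707126715029005
0.011 [(np.float64(41.2), np.float64(21.6)), (np.float64(41.7), np.float64(-21.7)), (np.float64(9.9), np.float64(18.1)), (np.float64(10.2), np.float64(-18.5)), (np.float64(28.5), np.float64(-0.1)), (np.float64(34.7), np.float64(-0.1))]
edge len 0.04327764043609794 yaw 9.707126715028949
0.013 [(np.float64(40.3), np.float64(21.3)), (np.float64(40.9), np.float64(-21.4)), (np.float64(9.5), np.float64(17.9)), (np.float64(9.8), np.float64(-18.3)), (np.float64(27.8), np.float64(-0.1)), (np.float64(33.9), np.float64(-0.1))]
edge len 0.042694786779659565 yaw 9.707126715029034
```

```bash
python3 - <<'E'
from h import *
go2((.5181,-.2604,.100),down(np.radians(-81),.621))
E
```

```text
t20.90 p [ 0.5392 -0.256   0.214 ] F [-0.2  0.7 -1.9] g0.502 q [ 1.15 -0.03 -0.49  2.03 -0.65  0.8  -0.36]
x [ 0.166 -0.986  0.001] y [-0.805 -0.136 -0.578] z [ 0.57   0.096 -0.816]
rotvec [0.005 0.005 0.008] dp before rot [0.08 8.35 8.06] dp after rot [0.11 8.39 8.02]
```

```bash
python3 -m crank '{"dp":[[0,1,0.9],[0,1.5,1.4],[0.1,1.5,1.5],[0,1.5,1.4],[0,1.5,1.4],[0,1.4,1.4],[0,0,0],[0,0,0]],"delta_rot":[[0.005,0.005,0.008],[0,0,0],[0,0,0],[0,0,0],[0,0,0],[0,0,0],[0,0,0],[0,0,0]]}'
python3 - <<'E'
from h import *
go2((.5181,-.2604,.086),down(np.radians(-81),.621))
snap('wrist','w11')
im,i=snap('scene','s11')
cv2.imwrite('pics/s11c.png',cv2.resize(im[120:220,130:250],None,fx=5,fy=5,interpolation=cv2.INTER_CUBIC))
E
```

```text
time: 21.7
position: [0.5172, -0.2607, 0.0996]
tool_rot: [-1.987, 1.701, -0.544]
ft_force: [0.1, -0.2, -1.7]
grip_width: 0.499
t21.70 p [ 0.5172 -0.2607  0.0996] F [ 0.1 -0.2 -1.7] g0.499 q [ 1.16  0.11 -0.49  2.17 -0.79  0.58 -0.12]
x [ 0.155 -0.988 -0.001] y [-0.803 -0.125 -0.582] z [ 0.575  0.091 -0.813]
rotvec [-0.     0.    -0.002] dp before rot [-0.01  0.72  1.16] dp after rot [-0.01  0.72  1.16]
```

View pics/w11.png

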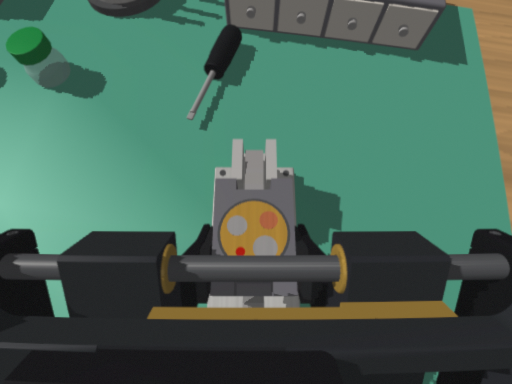

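View pics/s11c.png

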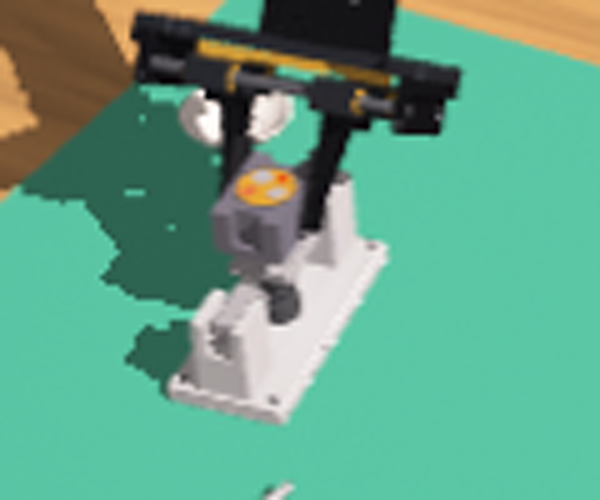

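Carrier notch (255,182) lines up with the far bolt (255,165). Lowering onto the platform.

```bash
python3 -m crank '{"dp":[[0,0.3,0.4],[0,0.2,0.4],[0,0.2,0.3],[0,0.06,0.08],[0,0,0],[0,0,0],[0,0,0],[0,0,0]],"delta_rot":[[0,0,0],[0,0,0],[0,0,0],[0,0,0],[0,0,0],[0,0,0],[0,0,0],[0,0,0]]}'
python3 - <<'E'
from h import *
go2((.5181,-.2604,.084),down(np.radians(-81),.621))
E
```

```text
time: 22.6
position: [0.517, -0.2609, 0.0853]
tool_rot: [-1.987, 1.702, -0.545]
ft_force: [-0.7, -1.1, -2.8]
grip_width: 0.503
t22.60 p [ 0.517  -0.2609  0.0853] F [-0.7 -1.1 -2.8] g0.503 q [ 1.16  0.14 -0.5   2.18 -0.81  0.55 -0.09]
x [ 0.154 -0.988 -0.001] y [-0.804 -0.125 -0.582] z [ 0.575  0.09  -0.813]
rotvec [-0.    -0.001 -0.002] dp before rot [-0.04 -0.02  0.17] dp after rot [-0.04 -0.02  0.17]
```

```bash
python3 -m crank '{"dp":[[0,0,0.1],[0,0,0.07],[0,0.05,0.06],[0,0.05,0.06],[0,0,0],[0,0,0],[0,0,0],[0,0,0]],"delta_rot":[[0,0,0],[0,0,0],[0,0,0],[0,0,0],[0,0,0],[0,0,0],[0,0,0],[0,0,0]]}'

```

```text
time: 23.4
position: [0.5183, -0.2609, 0.0826]
tool_rot: [-1.987, 1.702, -0.546]
ft_force: [2.0, -0.8, 2.2]
grip_width: 0.504
```

Contact: the force rose by 5 N, which matches the spring preload. Releasing and backing off along the tool axis.

```bash
python3 -m crank '{"dp":[[0,0,0],[0,0,0],[0,0,0],[0,0,0],[0,0,-1],[0,0,-2],[0,0,-3],[0,0,-3]],"delta_rot":[[0,0,0],[0,0,0],[0,0,0],[0,0,0],[0,0,0],[0,0,0],[0,0,0],[0,0,0]]}' 6.4
python3 -m crank '{"dp":[[0,0,0],[0,0,0],[0,0,0],[0,0,0],[0,0,0],[0,0,0],[0,0,0],[0,0,0]],"delta_rot":[[-0.12,0,0],[-0.12,0,0],[-0.12,0,0],[-0.13,0,0],[-0.131,0,0],[0,0,0],[0,0,0],[0,0,0]]}'
python3 - <<'E'
from h import *
go2((.5283,-.2588,.082),down(np.radians(-81)))
im,i=snap('wrist','w12'); cv2.imwrite('pics/w12c.png',cv2.resize(im[60:310,160:350],None,fx=2.4,fy=2.4,interpolation=cv2.INTER_CUBIC))
E
```

```text
time: 24.2
position: [0.4651, -0.2685, 0.1563]
tool_rot: [-1.988, 1.702, -0.544]
ft_force: [0.4, -0.4, 0.0]
grip_width: 0.735
time: 25.0
position: [0.4645, -0.2692, 0.155]
tool_rot: [-2.381, 2.041, -0.004]
ft_force: [-0.3, -0.3, 0.0]
grip_width: 0.736
t25.00 p [ 0.4645 -0.2692  0.155 ] F [-0.3 -0.3  0. ] g0.736 q [ 1.03  0.19 -0.61  1.83  0.11  1.16 -1.03]
x [ 0.153 -0.988 -0.002] y [-0.988 -0.153 -0.006] z [ 0.005  0.003 -1.   ]
rotvec [-0.006  0.002 -0.004] dp before rot [-0.04 -6.42  7.34] dp after rot [-0.03 -6.46  7.3 ]
```

View pics/w12c.png

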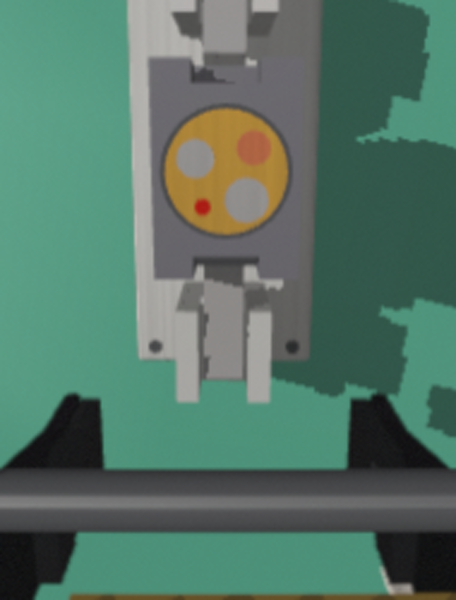

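```bash
python3 - <<'E'
from h import *
im,i=load('w12')
sx=np.array([np.cos(np.radians(9)),np.sin(np.radians(9)),0]); sy=np.array([-sx[1],sx[0],0])
c=np.array([.5283,-.2588,.095])
hsv=cv2.cvtColor(im,cv2.COLOR_BGR2HSV); m=((hsv[...,1]>130)&(hsv[...,0]<30)).astype(np.uint8)*255
m[:95]=0;m[165:]=0;m[:,:220]=0;m[:,290:]=0
ct=max(cv2.findContours(m,0,2)[0],key=cv2.contourArea); e=cv2.fitEllipse(cv2.convexHull(ct)); print(e)
uv=[(160+u/2.4,60+v/2.4) for u,v in((150,58),(304,57),(300,279),(155,279))]+[e[0]]
Q=onz(i,uv,.095); 
for q in Q: print(((q-c)@sx*1e3).round(1),((q-c)@sy*1e3).round(1))
print(np.linalg.norm(np.diff(Q[:4],axis=0),axis=1))
E
```

```text
((253.73182678222656, 131.06500244140625), (50.64879608154297, 51.722537994384766), 4.666530609130859)
31.8 20.4
31.8 -23.0
-31.9 -23.3
-31.7 20.9
0.5 -0.6
[0.04336924 0.0637059  0.04420058]
```

```bash
python3 -m crank '{"dp":[[0,-3.2,0],[0,-3.25,0],[0,0,1.8],[0,0,2],[0,0,2],[0,0,1],[0,0,0.5],[0,0,0]],"delta_rot":[[-0.006,0.002,-0.004],[0,0,0],[0,0,0],[0,0,0],[0,0,0],[0,0,0],[0,0,0],[0,0,0]]}'
python3 - <<'E'
from h import *
go2((.5283,-.2592,.082),down(np.radians(-81)))
E
```

```text
time: 25.85
position: [0.5291, -0.2589, 0.0824]
tool_rot: [2.39, -2.038, -0.0]
ft_force: [0.8, 0.2, -0.3]
grip_width: 0.735
t25.85 p [ 0.5291 -0.2589  0.0824] F [ 0.8  0.2 -0.3] g0.735 q [ 0.91  0.39 -0.6   1.77  0.25  1.07 -1.19]
x [ 0.158 -0.987  0.   ] y [-0.987 -0.158  0.   ] z [-0. -0. -1.]
rotvec [ 0.    -0.     0.001] dp before rot [0.01 0.09 0.04] dp after rot [0.01 0.09 0.04]
```

Grip gently recentred, then press down gripped: 29 mm of travel plus a small margin.

```bash
python3 -m crank '{"dp":[[0,0.08,0],[0,0,0],[0,0,0],[0,0,0],[0,0,0],[0,0,0],[0,0,0],[0,0,0]],"delta_rot":[[0,0,0],[0,0,0],[0,0,0],[0,0,0],[0,0,0],[0,0,0],[0,0,0],[0,0,0]]}' 3.5 60
python3 -m crank '{"dp":[[0,0,0.3],[0,0,0.3],[0,0,0.3],[0,0,0.3],[0,0,0],[0,0,0],[0,0,0],[0,0,0]],"delta_rot":[[0,0,0],[0,0,0],[0,0,0],[0,0,0],[0,0,0],[0,0,0],[0,0,0],[0,0,0]]}'

```

```text
time: 26.65
position: [0.5294, -0.2588, 0.0826]
tool_rot: [2.391, -2.037, 0.002]
ft_force: [0.7, 0.0, 1.5]
grip_width: 0.498
time: 27.45
position: [0.5294, -0.2588, 0.071]
tool_rot: [2.391, -2.037, 0.002]
ft_force: [-0.1, -0.3, 7.3]
grip_width: 0.499
```

```bash
python3 -m crank '{"dp":[[0,0,0.3],[0,0,0.3],[0,0,0.3],[0,0,0.3],[0,0,0],[0,0,0],[0,0,0],[0,0,0]],"delta_rot":[[0,0,0],[0,0,0],[0,0,0],[0,0,0],[0,0,0],[0,0,0],[0,0,0],[0,0,0]]}'
python3 - <<'E'
from h import *
im,i=snap('scene','s13')
cv2.imwrite('pics/s13c.png',cv2.resize(im[120:220,130:250],None,fx=5,fy=5,interpolation=cv2.INTER_CUBIC))
im,i=snap('wrist','w13'); cv2.imwrite('pics/w13c.png',cv2.resize(im[110:310,160:350],None,fx=3,fy=3,interpolation=cv2.INTER_CUBIC))
E
```

```text
time: 28.25
position: [0.5297, -0.2589, 0.0588]
tool_rot: [-2.391, 2.037, -0.003]
ft_force: [1.2, -0.9, 5.1]
grip_width: 0.503
```

View pics/s13c.png

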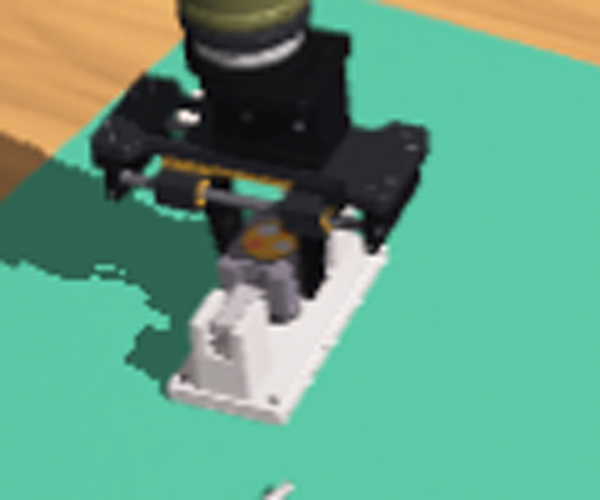

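View pics/w13c.png

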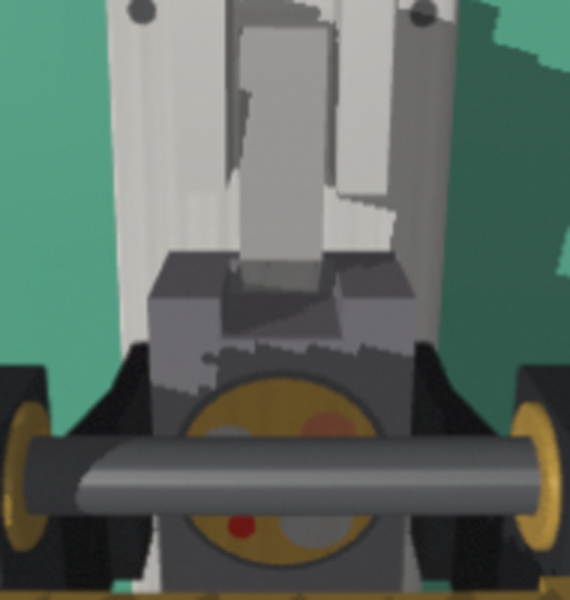

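```bash
python3 -m crank '{"dp":[[0,0,0.2],[0,0,0.2],[0,0,0.1],[0,0,0.05],[0,0,0],[0,0,0],[0,0,0],[0,0,0]],"delta_rot":[[0,0,0],[0,0,0],[0,0,0],[0,0,0],[0,0,0],[0,0,0],[0,0,0],[0,0,0]]}'
python3 -m crank '{"dp":[[0,0,0],[0,0,0],[0,0,0],[0,0,0],[0,0,0],[0,0,0],[0,0,0],[0,0,0]],"delta_rot":[[0,0,0],[0,0,0],[0,0,0],[0,0,0],[0,0,0],[0,0,0],[0,0,0],[0,0,0]]}'
python3 -m crank '{"dp":[[0,0,0],[0,0,0],[0,0,0],[0,0,0],[0,0,0],[0,0,0],[0,0,0],[0,0,0]],"delta_rot":[[0,0,0],[0,0,0],[0,0,0],[0,0,0],[0,0,0],[0,0,0],[0,0,0],[0,0,0]]}'
python3 - <<'E'
from h import *
im,i=snap('scene','s14')
cv2.imwrite('pics/s14c.png',cv2.resize(im[120:220,130:250],None,fx=5,fy=5,interpolation=cv2.INTER_CUBIC))
im,i=snap('wrist','w14'); cv2.imwrite('pics/w14c.png',cv2.resize(im[110:310,160:350],None,fx=3,fy=3,interpolation=cv2.INTER_CUBIC))
E
```

```text
time: 29.15
position: [0.5297, -0.2589, 0.054]
tool_rot: [2.391, -2.037, 0.003]
ft_force: [-1.2, -0.1, 9.4]
grip_width: 0.5
time: 29.95
position: [0.5297, -0.2589, 0.054]
tool_rot: [2.391, -2.037, 0.003]
ft_force: [-1.6, -0.0, 9.2]
grip_width: 0.503
time: 30.75
position: [0.5297, -0.2589, 0.054]
tool_rot: [2.391, -2.037, 0.003]
ft_force: [-1.0, 0.1, 9.9]
grip_width: 0.499
```

View pics/w14c.png

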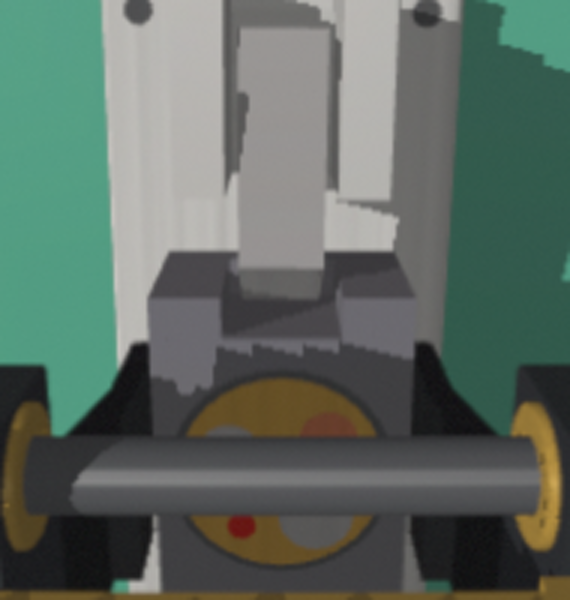

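The far bolt tip (280,280) reaches over the notch ledge and the carrier hasn't slipped in the grip. It was held down over 1.6 s. Letting go.

```bash
python3 -m crank '{"dp":[[0,0,-0.15],[0,0,-0.15],[0,0,0],[0,0,0],[0,0,0],[0,0,0],[0,0,0],[0,0,0]],"delta_rot":[[0,0,0],[0,0,0],[0,0,0],[0,0,0],[0,0,0],[0,0,0],[0,0,0],[0,0,0]]}'
python3 -m crank '{"dp":[[0,0,0],[0,0,0],[0,0,0],[0,0,0],[0,0,0],[0,0,0],[0,0,0],[0,0,0]],"delta_rot":[[0,0,0],[0,0,0],[0,0,0],[0,0,0],[0,0,0],[0,0,0],[0,0,0],[0,0,0]]}' 6.4
python3 -m crank '{"dp":[[0,0,-1],[0,0,-2],[0,0,-3],[0,0,-3],[0,2,-2],[0,3,0],[0,2,0],[0,0,0]],"delta_rot":[[0,0,0],[0,0,0],[0,0,0],[0,0,0],[0,0,0],[0,0,0],[0,0,0],[0,0,0]]}'
python3 - <<'E'
from h import *
im,i=snap('scene','s15')
cv2.imwrite('pics/s15c.png',cv2.resize(im[120:220,130:250],None,fx=5,fy=5,interpolation=cv2.INTER_CUBIC))
im,i=snap('wrist','w15'); cv2.imwrite('pics/w15c.png',cv2.resize(im[60:260,160:350],None,fx=3,fy=3,interpolation=cv2.INTER_CUBIC)); st()
E
```

```text
time: 31.65
position: [0.5297, -0.2589, 0.0564]
tool_rot: [-2.391, 2.037, -0.003]
ft_force: [1.0, -0.6, 6.1]
grip_width: 0.499
time: 32.45
position: [0.529, -0.2586, 0.0559]
tool_rot: [2.391, -2.037, 0.0]
ft_force: [0.7, 0.6, 0.0]
grip_width: 0.735
time: 33.25
position: [0.4576, -0.2711, 0.1668]
tool_rot: [2.386, -2.04, 0.001]
ft_force: [-0.7, -1.3, -0.1]
grip_width: 0.735
t33.35 p [ 0.4604 -0.2698  0.1667] F [ 0.4 -0.1 -0.1] g0.734 q [ 1.05  0.17 -0.62  1.82  0.11  1.18 -1.02]
x [ 0.158 -0.987  0.001] y [-0.987 -0.158 -0.001] z [ 0.001 -0.001 -1.   ]
```

View pics/w15c.png

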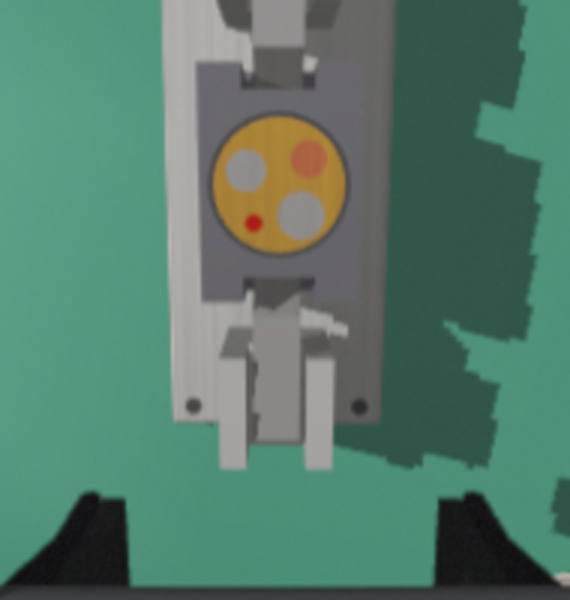

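View pics/s15c.png

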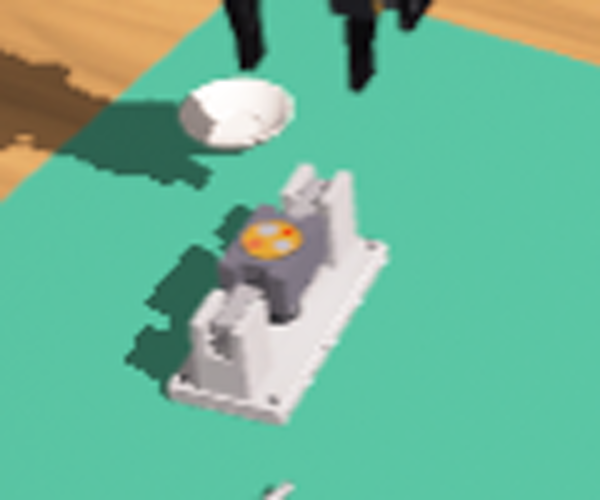

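The carrier stays down after release. Both bolt tips reach into the notches, at (278,75) and (278,290). I'll check its height by scale and see whether the bystanders have moved.

```bash
python3 - <<'E'
from h import *
im,i=load('w15')
hsv=cv2.cvtColor(im,cv2.COLOR_BGR2HSV); m=((hsv[...,1]>130)&(hsv[...,0]<30)).astype(np.uint8)*255
m[:90]=0;m[155:]=0;m[:,:220]=0;m[:,290:]=0
e=cv2.fitEllipse(cv2.convexHull(max(cv2.findContours(m,0,2)[0],key=cv2.contourArea)))
uv=[(160+u/3,60+v/3) for u,v in((195,62),(362,61),(360,301),(202,301))]
for z in(.066,.071,.095):
    Q=onz(i,uv,z); print(z,np.linalg.norm(np.diff(Q,axis=0),axis=1).round(4),onz(i,[e[0]],z),Q.mean(0))
a=cv2.imread('pics/scene0.png'); b=ctrl.get_image('scene')
t0=cv2.imread('pics/top0.png'); t1=ctrl.get_image('top')
d=cv2.absdiff(t0,t1).max(2); d2=cv2.absdiff(a,b).max(2)
cv2.imwrite('pics/dt.png',np.hstack([t1[40:340,50:450],cv2.cvtColor(np.where(d>40,255,0).astype(np.uint8),8)[40:340,50:450]]))
E
```

```text
0.066 [0.045  0.065  0.0456] [[ 0.52933134 -0.25882984  0.066     ]] [ 0.5289163  -0.25947302  0.066     ]
0.071 [0.044  0.0637 0.0446] [[ 0.52941128 -0.25882266  0.071     ]] [ 0.52900476 -0.25945263  0.071     ]
0.095 [0.0396 0.0573 0.0401] [[ 0.52979501 -0.25878817  0.095     ]] [ 0.52942938 -0.25935478  0.095     ]
```

View pics/dt.png

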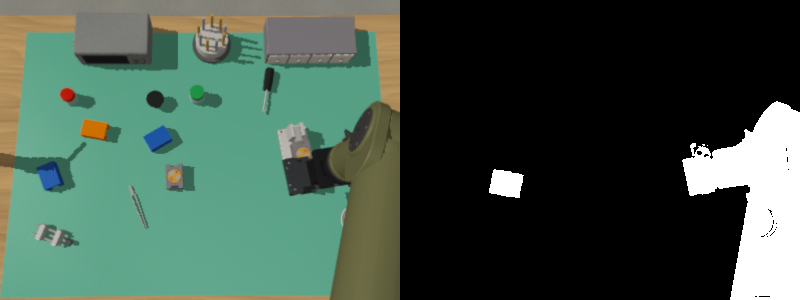

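Scale puts the carrier's top face at 71 mm (44 x 64 mm), which is the latched height. The difference image shows only the carrier's old spot and the arm; the dish, hidden there, is in place in the scene view. Handing in.

```bash
python3 - <<'E'
from h import *
print(ctrl.close_job()); st()
E
```

```text
the job is handed in; nothing more can be done
None
the job is handed in; nothing more can be done
```

The upside-down carrier is now on the loading stage, movement up and latched at both ends, and it stayed down after I let go. I handed the job in at about 33.5 s.

**What I did:** I gripped the carrier by its flat sides, stood it on its end on a free patch of mat, and regripped it from the other side. I then turned it movement up, set it on the platform and let go. After regripping it from straight above, I pressed it down about 28.6 mm, held it there for over 1.6 s and released it.

**Last checks:**
- **Seating:** after release, the carrier's measured size puts its top face at about 71 mm, which is the latched height. It would be about 95 mm if the platform had risen.
- **Latches:** both bolt tips show over the notches in the last close-up. I checked this by eye and did not read the latch joints.
- **Position:** the carrier is centred on the stage to about 1 mm.
- **Bystanders:** comparing top views from the start and the end, only the carrier's old spot and the arm changed. The arm hid the dish in the final top view, but the scene camera showed it in place.
- **Forces:** the readings at the end of each move stayed under about 10 N. That is less than the 12 to 22 N given for the bolts, so the peak as the bolts gave way fell between readings.

No check failed or disagreed with another.

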